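Tighten the strainer cover of a water pump crosswise

TASK

The strainer cover of the pump on the bench has just been put back and its four orange wing screws are only run down loose. Tighten them crosswise, a little at a time: first turn each one down about a sixth of a turn, a diagonal pair and then the other diagonal pair, then go round crosswise again until all four are snug and the cover sits flat and fully home on the pot. Keep the cover level as it goes down, feel for the resistance so that no screw is over-tightened, and leave everything else on the bench alone.

Things in the scene. Friction and masses are not known exactly. Their poses are not given: they have to be found in the camera images.
- pump: Green cast-iron water pump, bolted down: round strainer pot with a square flange 166 mm across, its flat top face 141 mm above the bench; next to it (pump -y) the volute and a grey motor with a black terminal box (top 186 mm above the bench, 190 to 280 mm from the pot's axis); suction stub towards pump +y. Origin: on the bench under the pot's centre; z up.
- cover: Loose grey metal cover of the pot, 158 x 158 x 14 mm, lying on a springy black rubber gasket that holds it about 3 mm above the flange; two lugs on the flange keep it from sliding or turning. Fully home it lies flat on the flange, its underside 141 mm above the bench. Origin: centre of its underside; z up; x, y along the pump's.
- knob1: Orange wing screw at the cover's +x +y corner, 65 mm from the centre along x and y; diagonally opposite knob3. All four alike: flat wing 46 mm long (body x), 12 mm thick (body y), 24 mm high, pinched across the 12 mm from above. Origin: on the screw's axis half-way up the wing, 28 mm above the lower face of the rubber washer that bears on the cover; z up.
- knob2: Orange wing screw at the cover's -x +y corner (65, 65 mm), opposite knob4. All four: coarse right-hand thread, clockwise from above tightens; it sinks 16 mm a turn (2.55 mm per rad), straight down, so the hand must follow it down; it stays where left. Once the cover is home under it, the screw's pressure on the cover rises by about 150 N per rad; snug is some 15 to 40 N, far over that is too tight.
- knob3: Orange wing screw at the cover's -x -y corner (65, 65 mm), opposite knob1. All four: the wings start at any angle, and each washer hangs clear of the cover by its own unknown gap, 0 to 2.4 mm. From the start to home takes 1.1 to 2.1 rad, to snug 0.2 to 0.4 rad more; tightening one screw can slacken its neighbours until the cover is home.
- knob4: Orange wing screw at the cover's +x -y corner (65, 65 mm), opposite knob2. How it feels to a hand that has stopped turning but still holds the wing, as torque about the screw: about 0 (within 0.05 N m) while loose, 0.05 as the gasket is squeezed, 0.1 to 0.15 N m when snug, over 0.25 when too tight; while turning up to three times as much. The washer yields, so it springs back by a few hundredths of a rad when let go.
- grease_jar: Bystander: amber jar with a white lid, 60 mm in diameter, 62 mm high, standing beside the pump. Origin: centre of its base.
- driver: Bystander: screwdriver with a red handle, 200 mm long, lying on the bench between pump and robot. Origin: about the middle of it, at its underside.
- basket: Bystander: the old white strainer basket with a bail handle, 90 mm in diameter, 115 mm high, standing beside the pump. Origin: centre of its base.
Things that resemble listed ones, but are neither listed nor needed, are in the scene too. Of the things shaped like the cover, the grey one is meant.

How it is judged:
By the outcome, as a careful person would: the job done as asked, in the order asked, and still so for the second after the job is handed in, with the robot touching nothing.
It also fails if it takes over 72 s, if anything falls off the work surface, if the arm or the gripper's body presses on something with over 40 N, if the wrist force passes 120 N, or if a joint passes its speed limit or range.

ROBOT

A 6-joint arm with a two-finger parallel gripper is mounted at the origin on the work surface. World frame = base frame: x ahead of the robot, y to its left, z up, the work surface at z = 0. Lengths are in m, angles in rad, forces in N, time in s.
With the tool pointing down it reaches from about 0.275 to 1 m from the base axis. Payload 8.4 kg.
Tool frame: the origin (TCP) lies between the finger pads; the fingertips stand 14 mm ahead of it and the grasp point (between the pads) lies 5 mm behind it; x points along the fingers, y is the direction in which the jaws open and shut, and the axes are right-handed (so a half turn about x gives the same grasp; the last joint's range is limited). The gripper opens to 85 mm and grips with 20 to 120 N. Pads are 22 mm wide; open, the fingers measure 114 mm over their backs; the gripper's body (76 mm by 85 mm) begins 54 mm behind the grasp point. The pads swing forward as they close: fully open they stand 13 mm farther back than shut.
Start: joints at [1.268, 0.353, 1.633, -0, 1.155, -0.002], TCP at [0.185, 0.597, 0.245] pointing down, gripper open.
Joint ranges: [-2.63, 2.63], [-0.92, 2.1], [0.06, 2.66], [-1.3, 4.44], [0, 2.69], [-3.02, 3.02]. Speed limits (rad/s): [2.22, 2.22, 2.79, 3.14, 3.14, 3.14].

INTERFACE

Orientations are given as a rotation vector (axis times angle).
In Python, from workcell import state, capture, sign_off gives the robot as it stands.
- The arm moves only by the shell command python3 -m handwheel 'ROWS' [OPENING] [FORCE]. ROWS is JSON, one flat list of numbers, 6 for each row, row after row: the shift along the world's x, y, z in cm, then the turn, a rotation vector about the world's x, y, z in rad. A call has exactly 8 rows; each row is the pose to reach, as a shift and turn from the pose measured when the call began; what a row does not reach only later rows make up. A row lasts 1/8 s, in which the tool goes at most 62.5 mm and 10.7 degrees, less where a joint would pass 70% of its speed; a pose out of reach is approached as far as the arm can. A call with a gripper value outside its range is refused whole. OPENING is the finger opening in cm, from 0 to 8.54, set as the call begins (- or left out, the last holds). The fingers move at their own pace and stop on an object; FORCE is the grip in N (left out, the last holds). Time passes only in rows, so rows that repeat a pose let the fingers close, or fill a call up. It gives the time, the measured TCP pose, the force and the opening at its end, in the units of the state.
- state(): the state, without advancing time (a new reading comes with each control period).
- capture(name): name is "scene" or "top" or "wrist"; returns a dict with "pixels" (420x560x3 uint8, red, green, blue), "z_map" (420x560 float32, m along the optical axis (not along the pixel's ray), 0 where there is no reading), "mtx" (3x3 intrinsics, pixels), "world_from_camera" (4x4, takes a point from camera to world coordinates). Camera axes: x right, y up, looking along -z (the intrinsics and any distortion apply to the point x, -y, -z); pixel columns grow to the right and rows downward; lengths in m; the calibration is good to about 2 mm. A picture is of the moment at which its call begins.
- sign_off(): hands the job in, once; it reports no verdict.
The state is a dict: "time": time; "joint_positions": joint angles; "joint_vel": joint speeds; "joint_torque": joint torques, N m; "eef_pos": TCP position; "ee_rot": TCP orientation; "force": force on the tool from outside, world axes, zero at the start; "wrist_torque": the same for the moment, N m; "gripper_width": finger opening in m.
Only numpy, scipy, OpenCV 4.12 (cv2) and the standard library are available. Lean on these libraries where they do the work, as an engineer would, in place of code of your own. Each camera call takes 0.05 s, during which the arm holds its last target.

## Working session

There is one attempt and no reset: what is moved stays moved. The work goes in short steps, Python scripts to look and compute and a shell command to move; the robot and the scene stay as the last step left them, time stands still between calls to the robot, and variables do not carry over. Pictures are saved under pics/ and viewed, and the job is handed in when it is done.

```bash
mkdir -p pics; ls; python3 - <<'E'
from workcell import state, capture
import cv2, numpy as np
s=state(); print(s)
for n in("scene","top","wrist"):
    c=capture(n); cv2.imwrite(f"pics/{n}0.png",c["pixels"][:,:,::-1]); np.savez(f"pics/{n}0.npz",**c); print(n,c["mtx"],c["world_from_camera"])
E
```

```text
pics
{'time': 0.0, 'joint_positions': array([ 1.26759300e+00,  3.53652560e-01,  1.63413404e+00,  1.00386243e-05,
        1.15521556e+00, -2.40526823e-03]), 'joint_vel': array([-3.83077011e-04,  2.98718068e-04, -2.83129465e-04, -8.80511061e-05,
        7.78190714e-04,  4.35109938e-05]), 'joint_torque': array([ 1.03772327e-03, -6.05246401e+01, -3.42071199e+01,  2.70785731e-04,
        9.31826478e-03, -3.99893690e-05]), 'eef_pos': array([0.18503889, 0.5964967 , 0.24455896]), 'ee_rot': array([ 0.23499922,  1.55809587, -0.2371921 ]), 'force': array([ 0.42848878, -0.216042  ,  0.32217501]), 'wrist_torque': array([ 0.01474617,  0.03804571, -0.02331388]), 'gripper_width': 0.08531453560995862}
scene [[409.48036782   0.         276.3102961 ]
 [  0.         409.48036782 207.79769857]
 [  0.           0.           1.        ]] [[ 0.51892813 -0.64676796  0.55893184  0.85835512]
 [ 0.85481722  0.39343296 -0.33837556 -0.09875127]
 [-0.00105174  0.65337716  0.75703182  0.7293872 ]
 [ 0.          0.          0.          1.        ]]
top [[457.03919645   0.         276.28281224]
 [  0.         457.03919645 207.89922305]
 [  0.           0.           1.        ]] [[ 0.00542812  0.99490135 -0.1007067   0.32297221]
 [-0.99985326  0.0070361   0.01561864  0.19389658]
 [ 0.01624759  0.10060714  0.99479356  1.02537387]
 [ 0.          0.          0.          1.        ]]
wrist [[299.4456763    0.         279.00437629]
 [  0.         299.4456763  201.8607031 ]
 [  0.           0.           1.        ]] [[ 0.29695566 -0.91300455 -0.2797142   0.113632  ]
 [ 0.95488864  0.28324186  0.08922852  0.62094051]
 [-0.00223927 -0.29359282  0.95592795  0.37428142]
 [ 0.          0.          0.          1.        ]]
```

View pics/scene0.png

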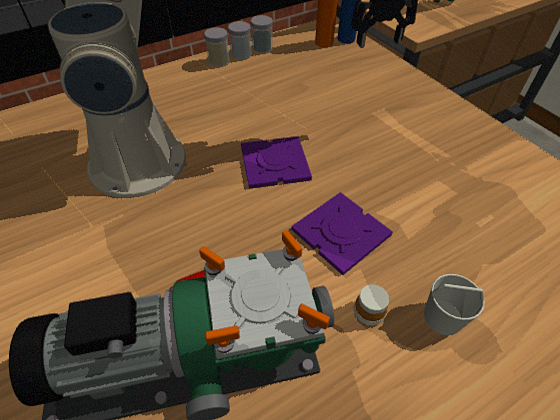

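View pics/top0.png

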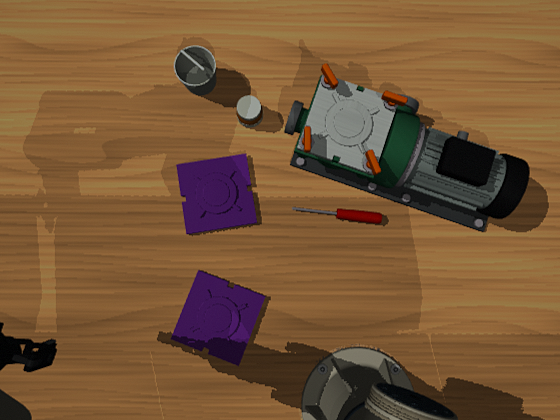

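View pics/wrist0.png

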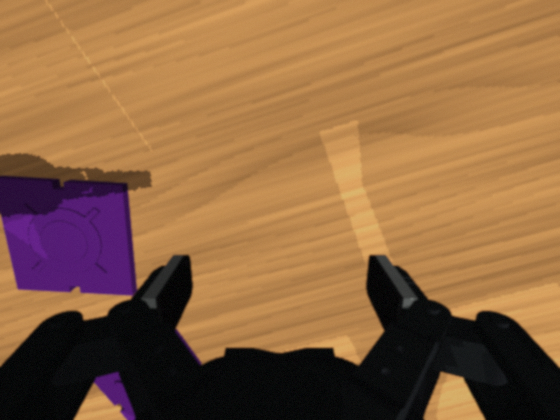

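```bash
cat > h.py <<'E'
import numpy as np, cv2
from workcell import state, capture
from scipy.spatial.transform import Rotation as R
def pts(c):
    z=c["z_map"]; K=c["mtx"]; v,u=np.mgrid[0:z.shape[0],0:z.shape[1]]
    P=np.stack([(u-K[0,2])/K[0,0]*z,-(v-K[1,2])/K[1,1]*z,-z],-1)
    T=c["world_from_camera"]; return P@T[:3,:3].T+T[:3,3]
def orange(c):
    h=cv2.cvtColor(c["pixels"],cv2.COLOR_RGB2HSV)
    return (h[...,0]>=5)&(h[...,0]<=15)&(h[...,1]>200)&(h[...,2]>90)
def knobs(c,zmin=.165):
    P=pts(c); m=orange(c)&(c["z_map"]>0)&(P[...,2]>zmin)&(P[...,2]<.23)
    n,l,st,ce=cv2.connectedComponentsWithStats(m.astype(np.uint8))
    out=[]
    for i in range(1,n):
        if st[i,4]<40: continue
        Q=P[l==i]; zt=np.percentile(Q[:,2],90); T=Q[Q[:,2]>zt-.006]
        (cx,cy),(w,h),a=cv2.minAreaRect((T[:,:2]*1000).astype(np.float32))
        d=T[:,:2]-T[:,:2].mean(0); e,V=np.linalg.eigh(d.T@d); ang=np.arctan2(V[1,1],V[0,1])%np.pi
        out.append((cx/1000,cy/1000,zt,ang,w,h,len(T),tuple(ce[i].round())))
    return out
def tool():
    s=state(); r=R.from_rotvec(s["ee_rot"]).as_matrix()
    return s,r
E
python3 - <<'E'
from h import *
np.set_printoptions(precision=4,suppress=True)
for n in("top","scene"):
    c=dict(np.load(f"pics/{n}0.npz"))
    print(n)
    for k in knobs(c): print(np.round(k[:7],4),k[7])
    P=pts(c); h=cv2.cvtColor(c["pixels"],cv2.COLOR_RGB2HSV)
    m=(h[...,1]<40)&(P[...,2]>.15)&(P[...,2]<.168)&(np.abs(P[...,1])<.2)&(P[...,0]<.65)
    n_,l,st,ce=cv2.connectedComponentsWithStats(m.astype(np.uint8)); i=1+st[1:,4].argmax()
    Q=P[l==i]; print(cv2.minAreaRect((Q[:,:2]*1000).astype(np.float32)),np.percentile(Q[:,2],[5,50,95]))
s,r=tool(); print(r)
E
```

```text
top
[  0.6606   0.0819   0.2013   0.5162  45.0735  11.5232 143.    ] (np.float64(329.0), np.float64(73.0))
[  0.6182  -0.0406   0.2012   1.2265  44.3073  10.9449 133.    ] (np.float64(395.0), np.float64(96.0))
[  0.5369   0.1238   0.2004   0.0242  41.9015   9.7542 129.    ] (np.float64(307.0), np.float64(139.0))
[  0.4955   0.0011   0.2001   0.3966  43.3702  11.5913 140.    ] (np.float64(374.0), np.float64(161.0))
((577.9937133789062, 39.6041259765625), (161.21914672851562, 157.9619598388672), 71.0495834350586) [0.1554 0.1589 0.1654]
scene
[  0.5376   0.1246   0.1992   0.0102  44.1823  10.9954 161.    ] (np.float64(293.0), np.float64(242.0))
[  0.4954   0.0017   0.1986   0.3774  44.5099  10.673  174.    ] (np.float64(213.0), np.float64(256.0))
[  0.6598   0.0825   0.1999   0.5379  44.7566  10.809  232.    ] (np.float64(314.0), np.float64(314.0))
[  0.6178  -0.0405   0.1996   1.2239  44.6183  11.575  260.    ] (np.float64(221.0), np.float64(332.0))
((576.8526611328125, 42.543212890625), (158.1250762939453, 159.11929321289062), 70.9766616821289) [0.1555 0.1578 0.1646]
[[-0.0003  0.2963  0.9551]
 [-0.001   0.9551 -0.2963]
 [-1.     -0.001   0.    ]]
```

```bash
python3 -m handwheel '[43.3,-63.7,0,0,0,1.53, 43.3,-63.7,0,0,0,1.53, 43.3,-63.7,0,0,0,1.53, 43.3,-63.7,0,0,0,1.53, 43.3,-63.7,0,0,0,1.53, 43.3,-63.7,0,0,0,1.53, 43.3,-63.7,0,0,0,1.53, 43.3,-63.7,0,0,0,1.53]' 4 40
```

```text
time: 1.15
eef_pos: [0.4459, 0.2157, 0.245]
ee_rot: [-0.844, 1.4, 0.843]
force: [1.1, 1.1, -0.2]
gripper_width: 0.0402
```

```bash
cat > t.py <<'E'
import sys
from h import *
np.set_printoptions(precision=4,suppress=True)
s,r=tool(); yaw=np.arctan2(r[1,1],r[0,1]); p=s["eef_pos"]
print("t",round(s["time"],3),"p",p,"yaw",round(yaw,3),"j6",round(s["joint_positions"][5],3),"F",s["force"],"M",s["wrist_torque"],"jt6",s["joint_torque"][5],"w",round(s["gripper_width"],4),"tilt",r[:2,0])
K={1:(.6602,.0822),2:(.5372,.1242),3:(.4955,.0014),4:(.618,-.0405)}
if len(sys.argv)>1:
    k=int(sys.argv[1]); print("to knob",k,"cm",(np.array(K[k])-p[:2])*100, "dyaw",float(sys.argv[2])-yaw if len(sys.argv)>2 else"")
E
python3 t.py 4 2.796
```

```text
t 1.15 p [0.4459 0.2157 0.245 ] yaw 2.655 j6 -2.206 F [ 1.0835  1.0828 -0.1639] M [ 0.0327 -0.0647 -0.0494] jt6 3.634711727499962 w 0.0402 tilt [ 0.0011 -0.0002]
to knob 4 cm [ 17.2142 -25.618 ] dyaw 0.14121273319777128
```

```bash
python3 -m handwheel '[17.2,-25.6,0,0,0,0.14, 17.2,-25.6,0,0,0,0.14, 17.2,-25.6,0,0,0,0.14, 17.2,-25.6,0,0,0,0.14, 17.2,-25.6,0,0,0,0.14, 17.2,-25.6,0,0,0,0.14, 17.2,-25.6,-2.5,0,0,0.14, 17.2,-25.6,-2.5,0,0,0.14]' 4 40; python3 t.py 4 2.796; python3 - <<'E'
from h import *
for n in ("wrist",):
    c=capture(n); cv2.imwrite("pics/w1.png",c["pixels"][:,:,::-1]); 
E
```

```text
time: 2.15
eef_pos: [0.6161, -0.0398, 0.2182]
ee_rot: [-0.949, 1.356, 0.952]
force: [-0.4, 0.7, -0.0]
gripper_width: 0.0396
t 2.15 p [ 0.6161 -0.0398  0.2182] yaw 2.795 j6 -2.862 F [-0.4419  0.7412 -0.0477] M [-0.0028 -0.0611  0.0284] jt6 0.0022961758804740384 w 0.0396 tilt [-0.0032  0.0004]
to knob 4 cm [ 0.1917 -0.0739] dyaw 0.0010676566399885346
```

View pics/w1.png

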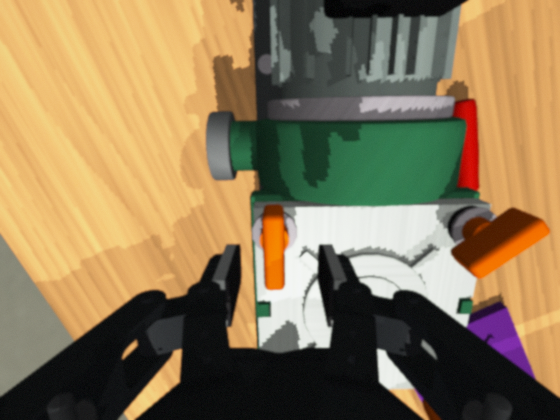

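```bash
python3 -m handwheel '[0.15,-0.05,-1.7,0,0,0, 0.15,-0.05,-3.45,0,0,0, 0.15,-0.05,-3.45,0,0,0, 0.15,-0.05,-3.45,0,0,0, 0.15,-0.05,-3.45,0,0,0, 0.15,-0.05,-3.45,0,0,0, 0.15,-0.05,-3.45,0,0,0, 0.15,-0.05,-3.45,0,0,0]' 2.4 40; python3 t.py 4 2.796
```

```text
time: 3.2
eef_pos: [0.6184, -0.0402, 0.185]
ee_rot: [-0.95, 1.354, 0.951]
force: [-0.2, -0.1, -0.1]
gripper_width: 0.0242
t 3.2 p [ 0.6184 -0.0402  0.185 ] yaw 2.795 j6 -2.863 F [-0.1689 -0.0505 -0.0559] M [-0.0324  0.0214 -0.0527] jt6 3.6122528968007828e-06 w 0.0242 tilt [-0.001   0.0002]
to knob 4 cm [-0.039  -0.0295] dyaw 0.0007626298812852816
```

```bash
python3 -m handwheel '[0,0,0,0,0,0, 0,0,0,0,0,0, 0,0,-0.045,0,0,-0.18, 0,0,-0.09,0,0,-0.36, 0,0,-0.135,0,0,-0.54, 0,0,-0.18,0,0,-0.72, 0,0,-0.23,0,0,-0.9, 0,0,-0.27,0,0,-1.06]' 0.5 50; python3 t.py 4 1.736
```

```text
time: 4.2
eef_pos: [0.6187, -0.0401, 0.1826]
ee_rot: [-0.124, 1.567, 0.126]
force: [2.3, 1.0, 2.6]
gripper_width: 0.0154
t 4.2 p [ 0.6187 -0.0401  0.1826] yaw 1.73 j6 -1.798 F [2.2717 1.0411 2.5886] M [ 0.0404 -0.2542  0.0361] jt6 -1.9112630188465118 w 0.0154 tilt [0.0003 0.0012]
to knob 4 cm [-0.0689 -0.0398] dyaw 0.006296882281821459
```

```bash
python3 - <<'E'
from h import *
c=capture("scene"); cv2.imwrite("pics/s2.png",c["pixels"][:,:,::-1]); 
for k in knobs(c): print(np.round(k[:7],4),k[7])
c=capture("wrist"); cv2.imwrite("pics/w2.png",c["pixels"][:,:,::-1])
E
python3 t.py
```

```text
[5.37100e-01 1.24400e-01 1.99100e-01 1.31000e-02 4.46691e+01 1.10931e+01
 1.59000e+02] (np.float64(293.0), np.float64(242.0))
[6.60000e-01 8.26000e-02 2.00100e-01 5.36400e-01 4.46067e+01 1.10945e+01
 2.27000e+02] (np.float64(314.0), np.float64(314.0))
[ 6.24700e-01 -4.01000e-02  1.96600e-01  1.07300e-01  3.18340e+01
  1.24528e+01  1.57000e+02] (np.float64(227.0), np.float64(339.0))
t 4.3 p [ 0.6187 -0.0401  0.1826] yaw 1.733 j6 -1.802 F [1.3175 0.3503 0.6826] M [ 0.0423 -0.2752 -0.0701] jt6 1.8271460384130478 w 0.0148 tilt [0.0003 0.0013]
```

View pics/s2.png

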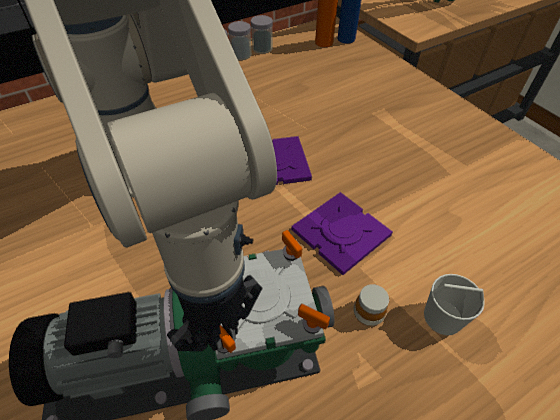

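View pics/w2.png

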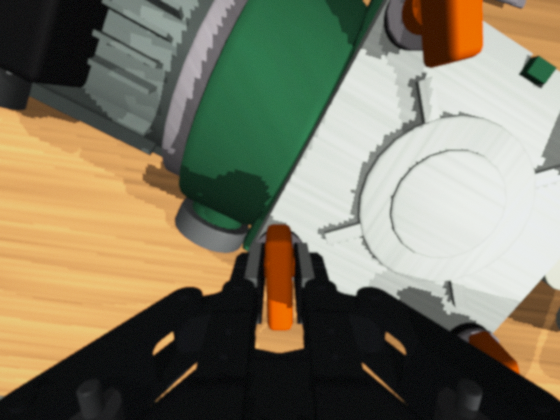

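```bash
python3 -m handwheel '[0,0,0,0,0,0, 0,0,4.5,0,0,0, -4,8,4.5,0,0,-0.14, -8.15,16.4,4.5,0,0,-0.14, -8.15,16.4,4.5,0,0,-0.14, -8.15,16.4,4,0,0,-0.14, -8.15,16.4,2.2,0,0,-0.14, -8.15,16.4,0.2,0,0,-0.14]' 2.8 50; python3 t.py 2 1.588
```

```text
time: 5.3
eef_pos: [0.5375, 0.1228, 0.1832]
ee_rot: [-0.017, 1.57, 0.019]
force: [0.3, 0.5, -0.1]
gripper_width: 0.0282
t 5.3 p [0.5375 0.1228 0.1832] yaw 1.594 j6 -1.373 F [ 0.3131  0.4695 -0.1248] M [-0.0305 -0.0059 -0.0109] jt6 -0.01025366160320118 w 0.0282 tilt [0.0004 0.0008]
to knob 2 cm [-0.0271  0.1387] dyaw -0.0056387555741768125
```

```bash
python3 -m handwheel '[0,0.12,0.1,0,0,0, 0,0.12,0.1,0,0,0, 0,0.12,0.055,0,0,-0.18, 0,0.12,0.01,0,0,-0.36, 0,0.12,-0.035,0,0,-0.54, 0,0.12,-0.08,0,0,-0.72, 0,0.12,-0.13,0,0,-0.9, 0,0.12,-0.17,0,0,-1.06]' 0.5 50; python3 t.py 1 2.102
```

```text
time: 6.3
eef_pos: [0.5379, 0.1253, 0.1799]
ee_rot: [0.817, 1.415, -0.81]
force: [1.3, 16.2, -7.1]
gripper_width: 0.0155
t 6.3 p [0.5379 0.1253 0.1799] yaw 0.526 j6 -0.306 F [ 1.2837 16.2033 -7.0931] M [ 2.6888 -0.3191  0.0831] jt6 -1.8716403096914291 w 0.0155 tilt [0.0001 0.0044]
to knob 1 cm [12.2325 -4.3059] dyaw 1.5755342114493487
```

```bash
python3 - <<'E'
from h import *
for n in("scene","top"):
    c=capture(n); cv2.imwrite(f"pics/{n}3.png",c["pixels"][:,:,::-1]); 
    for k in knobs(c,.16): print(np.round(k[:7],4),k[7])
c=capture("wrist"); cv2.imwrite("pics/w3.png",c["pixels"][:,:,::-1])
E
python3 t.py
```

```text
[ 0.5403  0.1183  0.1965  2.1557  9.5629 31.0912 81.    ] (np.float64(289.0), np.float64(245.0))
[4.95200e-01 1.30000e-03 1.98800e-01 3.73200e-01 4.30522e+01 1.01047e+01
 1.61000e+02] (np.float64(211.0), np.float64(255.0))
[6.59800e-01 8.25000e-02 2.00000e-01 5.37200e-01 4.46670e+01 1.11417e+01
 2.37000e+02] (np.float64(314.0), np.float64(314.0))
[ 6.17900e-01 -4.05000e-02  1.96900e-01  1.82200e-01  4.54279e+01
  1.09690e+01  2.54000e+02] (np.float64(223.0), np.float64(335.0))
t 6.45 p [0.5379 0.1253 0.1799] yaw 0.531 j6 -0.31 F [ 1.3094 16.2003 -7.2803] M [ 2.6317 -0.2244 -0.0166] jt6 0.581903513520956 w 0.0155 tilt [0.0002 0.0044]
```

View pics/w3.png

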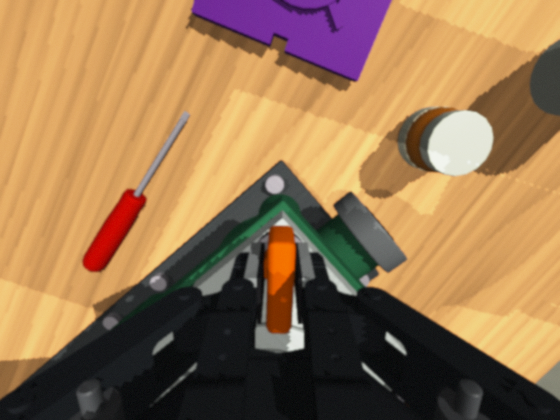

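View pics/scene3.png

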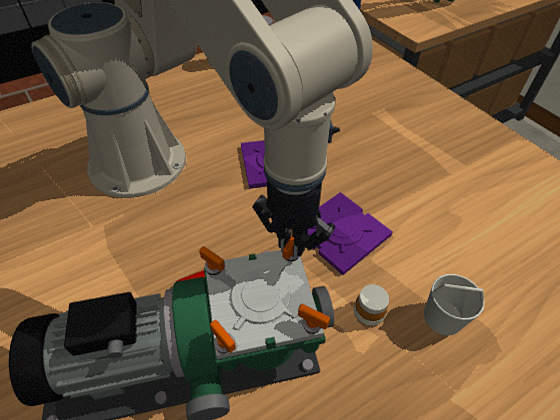

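```bash
python3 -m handwheel '[0,0,0,0,0,0, 0,0,4.8,0,0,0, 4,-1.4,4.8,0,0,0.18, 10,-3.5,4.8,0,0,0.37, 12.2,-4.3,4.8,0,0,0.56, 12.2,-4.3,4.8,0,0,0.74, 12.2,-4.3,4.8,0,0,0.93, 12.2,-4.3,4.8,0,0,1.12]' 2.8 50; python3 t.py 1 2.102
```

```text
time: 7.45
eef_pos: [0.6599, 0.0804, 0.2264]
ee_rot: [-0.062, 1.576, 0.064]
force: [0.7, -0.0, -0.4]
gripper_width: 0.0283
t 7.45 p [0.6599 0.0804 0.2264] yaw 1.651 j6 -1.534 F [ 0.6762 -0.0071 -0.4415] M [ 0.0119 -0.0221 -0.0027] jt6 2.470344677567482 w 0.0283 tilt [-0.0058  0.0014]
to knob 1 cm [0.0346 0.179 ] dyaw 0.45106610631054544
```

```bash
python3 -m handwheel '[0,0.18,0,0,0,0.15, 0,0.18,0,0,0,0.3, 0,0.18,-1,0,0,0.45, 0,0.18,-1.4,0,0,0.45, 0,0.18,-2.5,0,0,0.45, 0,0.18,-4.1,0,0,0.45, 0,0.18,-4.1,0,0,0.45, 0,0.18,-4.1,0,0,0.45]' 2.6 50; python3 t.py 1 2.102
```

```text
time: 8.45
eef_pos: [0.6596, 0.0822, 0.1849]
ee_rot: [-0.415, 1.538, 0.416]
force: [-0.2, 1.4, -0.0]
gripper_width: 0.0261
t 8.45 p [0.6596 0.0822 0.1849] yaw 2.1 j6 -1.978 F [-0.2029  1.3805 -0.0246] M [-0.0024  0.0216  0.0284] jt6 0.011473639751784503 w 0.0261 tilt [-0.0067 -0.0014]
to knob 1 cm [0.0616 0.0009] dyaw 0.0016040761946212179
```

```bash
python3 -m handwheel '[0.05,0,0,0,0,0, 0.05,0,0,0,0,0, 0.05,0,-0.045,0,0,-0.18, 0.05,0,-0.09,0,0,-0.36, 0.05,0,-0.135,0,0,-0.54, 0.05,0,-0.18,0,0,-0.72, 0.05,0,-0.23,0,0,-0.9, 0.05,0,-0.27,0,0,-1.06]' 0.5 50; python3 t.py 3 1.953
```

```text
time: 9.45
eef_pos: [0.6599, 0.0836, 0.1825]
ee_rot: [0.425, 1.536, -0.416]
force: [-1.8, 6.7, 2.2]
gripper_width: 0.015
t 9.45 p [0.6599 0.0836 0.1825] yaw 1.035 j6 -0.919 F [-1.8021  6.6847  2.165 ] M [0.9858 0.3872 0.0124] jt6 -1.921088844537735 w 0.015 tilt [-0.0045  0.0074]
to knob 3 cm [-16.4417  -8.2234] dyaw 0.9182260897712862
```

```bash
python3 -m handwheel '[0,0,0,0,0,0, 0,0,4.5,0,0,0.05, -5.5,-2.7,4.5,0,0,0.23, -11,-5.5,4.5,0,0,0.41, -16.45,-8.3,4.5,0,0,0.59, -16.45,-8.3,4.5,0,0,0.77, -16.45,-8.3,2.5,0,0,0.92, -16.45,-8.3,0.25,0,0,0.92]' 2.8 50; python3 t.py 3 1.953
```

```text
time: 10.45
eef_pos: [0.4959, 0.0004, 0.1852]
ee_rot: [-0.304, 1.555, 0.307]
force: [0.4, -0.1, 0.2]
gripper_width: 0.0284
t 10.45 p [0.4959 0.0004 0.1852] yaw 1.96 j6 -1.963 F [ 0.3872 -0.0835  0.1705] M [-0.0159  0.0179  0.0154] jt6 -0.9826499596238136 w 0.0284 tilt [-0.0064  0.0007]
to knob 3 cm [-0.0411  0.1045] dyaw -0.006884117550729929
```

```bash
python3 -m handwheel '[-0.05,0.1,0,0,0,0, -0.05,0.1,0,0,0,0, -0.05,0.1,-0.045,0,0,-0.18, -0.05,0.1,-0.09,0,0,-0.36, -0.05,0.1,-0.135,0,0,-0.54, -0.05,0.1,-0.18,0,0,-0.72, -0.05,0.1,-0.23,0,0,-0.9, -0.05,0.1,-0.27,0,0,-1.06]' 0.5 50; python3 t.py 4 1.753; python3 - <<'E'
from h import *
for n in("scene","top"):
    c=capture(n); cv2.imwrite(f"pics/{n}4.png",c["pixels"][:,:,::-1]); 
    for k in knobs(c,.16): print(np.round(k[:7],4),k[7])
E
python3 t.py
```

```text
time: 11.45
eef_pos: [0.494, 0.0033, 0.1809]
ee_rot: [0.535, 1.514, -0.524]
force: [4.2, 13.0, -29.1]
gripper_width: 0.0153
t 11.45 p [0.494  0.0033 0.1809] yaw 0.895 j6 -0.904 F [  4.2114  12.9952 -29.114 ] M [ 2.1942 -0.6745  0.1546] jt6 -1.7833412066102028 w 0.0153 tilt [-0.0058  0.0095]
to knob 4 cm [12.4021 -4.3825] dyaw 0.8583147394717799
[5.37300e-01 1.24400e-01 1.96300e-01 2.07250e+00 1.16117e+01 4.39950e+01
 1.74000e+02] (np.float64(292.0), np.float64(244.0))
[ 4.97300e-01 -9.00000e-04  1.96400e-01  2.53860e+00  9.36910e+00
  3.66274e+01  9.10000e+01] (np.float64(209.0), np.float64(260.0))
[6.60200e-01 8.26000e-02 1.97200e-01 2.58470e+00 1.11505e+01 4.29085e+01
 2.22000e+02] (np.float64(314.0), np.float64(315.0))
[ 6.18200e-01 -4.06000e-02  1.97000e-01  1.85700e-01  4.57620e+01
  1.07184e+01  2.55000e+02] (np.float64(223.0), np.float64(335.0))
[6.60800e-01 8.26000e-02 1.99000e-01 2.59770e+00 9.87100e+00 4.46601e+01
 1.17000e+02] (np.float64(329.0), np.float64(74.0))
[  0.538    0.1244   0.1979   2.0562  10.1917  43.6267 120.    ] (np.float64(307.0), np.float64(138.0))
[4.84400e-01 1.15000e-02 1.97100e-01 2.21600e+00 1.04276e+01 1.43056e+01
 4.30000e+01] (np.float64(368.0), np.float64(167.0))
t 11.55 p [0.494  0.0033 0.1809] yaw 0.896 j6 -0.905 F [  4.4244  12.5011 -28.1617] M [ 1.9841 -0.6122  0.046 ] jt6 1.7158129066228867 w 0.0149 tilt [-0.0057  0.0095]
```

```bash
python3 -m handwheel '[0,0,0,0,0,0.03, 0,0,4.5,0,0,0.13, 5,-1.8,4.5,0,0,0.31, 10,-3.5,4.5,0,0,0.49, 12.4,-4.4,4.5,0,0,0.67, 12.4,-4.4,2.6,0,0,0.86, 12.4,-4.4,0.16,0,0,0.86, 12.4,-4.4,0.16,0,0,0.86]' 2.8 50; python3 t.py 4 1.753
```

```text
time: 12.55
eef_pos: [0.6176, -0.0408, 0.1822]
ee_rot: [-0.144, 1.578, 0.148]
force: [-0.5, -0.3, 0.1]
gripper_width: 0.0281
t 12.55 p [ 0.6176 -0.0408  0.1822] yaw 1.756 j6 -1.826 F [-0.4713 -0.2671  0.0897] M [ 0.0046 -0.0264 -0.0267] jt6 -0.098615235183388 w 0.0281 tilt [-0.0124  0.0017]
to knob 4 cm [0.0389 0.0296] dyaw -0.0033893309405448324
```

```bash
python3 -m handwheel '[0.04,0.03,0,0,-0.012,0, 0.04,0.03,0,0,-0.012,0, 0.04,0.03,0,0,-0.012,0, 0.04,0.03,-0.038,0,-0.012,-0.15, 0.04,0.03,-0.076,0,-0.012,-0.3, 0.04,0.03,-0.114,0,-0.012,-0.45, 0.04,0.03,-0.153,0,-0.012,-0.6, 0.04,0.03,-0.153,0,-0.012,-0.6]' 0.5 50; cat > feel.py <<'E'
from h import *
M=[];F=[]
for i in range(4):
    capture("wrist"); s=state(); M.append(s["wrist_torque"]);F.append(s["force"])
print("M",np.mean(M,0).round(3),"Mz",np.round(np.array(M)[:,2],3),"F",np.mean(F,0).round(1))
E
python3 feel.py; python3 t.py 2 0.5
```

```text
time: 13.55
eef_pos: [0.6187, -0.04, 0.1822]
ee_rot: [0.332, 1.543, -0.322]
force: [-1.7, 4.2, 7.7]
gripper_width: 0.015
M [ 0.757  0.369 -0.023] Mz [ 0.027 -0.08  -0.026 -0.013] F [-2.3  4.7  7.4]
t 13.75 p [ 0.6187 -0.04    0.1822] yaw 1.156 j6 -1.23 F [-3.1897  4.3542  7.9647] M [ 0.7502  0.3744 -0.0126] jt6 -0.019364747568033636 w 0.0149 tilt [0.0039 0.0056]
to knob 2 cm [-8.146  16.4164] dyaw -0.6564125073198745
```

```bash
python3 -m handwheel '[0,0,0,0,0,0, 0,0,4.5,0,0,-0.05, -4,8,4.5,0,0,-0.2, -8.15,16.45,4.5,0,0,-0.37, -8.15,16.45,4.5,0,0,-0.54, -8.15,16.45,2.6,0,0,-0.65, -8.15,16.45,-0.1,0,0,-0.65, -8.15,16.45,-0.1,0,0,-0.65]' 2.8 50; python3 t.py 2 0.51;  python3 - <<'E'
from h import *
for n in("scene",):
    c=capture(n)
    for k in knobs(c,.16): print(np.round(k[:7],4),k[7])
E
python3 t.py
```

```text
time: 14.75
eef_pos: [0.5369, 0.1245, 0.1805]
ee_rot: [0.831, 1.403, -0.824]
force: [0.1, 0.5, 0.4]
gripper_width: 0.0281
t 14.75 p [0.5369 0.1245 0.1805] yaw 0.507 j6 -0.282 F [0.079  0.4836 0.4419] M [-0.0467 -0.0033 -0.0247] jt6 0.04030400421470404 w 0.0281 tilt [0.0055 0.0015]
to knob 2 cm [ 0.0282 -0.0251] dyaw 0.0029967591745365674
[ 0.5395  0.12    0.1966  2.1238 10.3862 34.3588 86.    ] (np.float64(289.0), np.float64(244.0))
[4.95500e-01 9.00000e-04 1.96100e-01 2.47680e+00 1.11001e+01 4.26378e+01
 1.57000e+02] (np.float64(211.0), np.float64(256.0))
[6.60100e-01 8.30000e-02 1.97300e-01 2.56860e+00 1.14809e+01 4.45605e+01
 2.26000e+02] (np.float64(314.0), np.float64(315.0))
[ 6.17900e-01 -4.03000e-02  1.95400e-01  2.72720e+00  1.17482e+01
  4.32002e+01  2.69000e+02] (np.float64(223.0), np.float64(335.0))
t 14.8 p [0.5372 0.1243 0.1813] yaw 0.507 j6 -0.282 F [-0.477  -0.5056 -0.7932] M [-0.0239 -0.0562 -0.0238] jt6 0.011505228176247329 w 0.0281 tilt [0.0058 0.0016]
```

```bash
python3 -m handwheel '[0.03,0,0,0,0.005,0, 0.03,0,0,0,0.005,0, 0.03,0,0,0,0.005,0, 0.03,0,-0.033,0,0.005,-0.13, 0.03,0,-0.067,0,0.005,-0.26, 0.03,0,-0.102,0,0.005,-0.4, 0.03,0,-0.102,0,0.005,-0.4, 0.03,0,-0.102,0,0.005,-0.4]' 0.5 50;python3 feel.py; python3 t.py 1 0.998
```

```text
time: 15.8
eef_pos: [0.5383, 0.1245, 0.1812]
ee_rot: [1.13, 1.257, -1.125]
force: [2.3, 4.5, 5.7]
gripper_width: 0.015
M [ 0.626 -0.448 -0.022] Mz [-0.031 -0.008 -0.026 -0.023] F [2.1 3.9 6. ]
t 16.0 p [0.5383 0.1246 0.1812] yaw 0.11 j6 0.115 F [1.3017 3.9076 6.6827] M [ 0.5969 -0.4147 -0.0234] jt6 -0.03143780864775181 w 0.0151 tilt [0.0031 0.0008]
to knob 1 cm [12.1935 -4.2353] dyaw 0.8879757350832165
```

```bash
python3 -m handwheel '[0,0,0,0,0,0.03, 0,0,4.5,0,0,0.13, 5,-1.8,4.5,0,0,0.31, 10,-3.5,4.5,0,0,0.49, 12.2,-4.2,4.5,0,0,0.68, 12.2,-4.2,2.6,0,0,0.87, 12.2,-4.2,0.1,0,0,0.89, 12.2,-4.2,0.1,0,0,0.89]' 2.8 50; python3 t.py 1 0.998
```

```text
time: 17.0
eef_pos: [0.6596, 0.0818, 0.181]
ee_rot: [0.446, 1.526, -0.444]
force: [-0.2, -0.2, 0.6]
gripper_width: 0.0285
t 17.0 p [0.6596 0.0818 0.181 ] yaw 1.003 j6 -0.884 F [-0.1846 -0.1581  0.5624] M [0.0454 0.0094 0.0043] jt6 -0.13006158638745546 w 0.0285 tilt [-0.0009  0.0019]
to knob 1 cm [0.0615 0.0388] dyaw -0.005123250996261541
```

```bash
python3 -m handwheel '[0.06,0.04,0.08,0,0,0, 0.06,0.04,0.08,0,0,0, 0.06,0.04,0.08,0,0,0, 0.06,0.04,0.04,0,0,-0.16, 0.06,0.04,0,0,0,-0.32, 0.06,0.04,-0.04,0,0,-0.48, 0.06,0.04,-0.085,0,0,-0.65, 0.06,0.04,-0.085,0,0,-0.65]' 0.5 50;python3 feel.py; python3 t.py 3 0.906
```

```text
time: 18.0
eef_pos: [0.6608, 0.0836, 0.1799]
ee_rot: [0.949, 1.357, -0.942]
force: [5.2, 8.0, -4.2]
gripper_width: 0.0151
M [ 1.301 -0.941  0.002] Mz [-0.024  0.02  -0.002  0.013] F [ 5.9  8.5 -4.7]
t 18.2 p [0.6608 0.0836 0.1799] yaw 0.355 j6 -0.235 F [ 5.5963  8.9119 -4.1354] M [ 1.2754 -0.9245  0.0131] jt6 -0.008675883582327515 w 0.0147 tilt [0.0018 0.0042]
to knob 3 cm [-16.528   -8.2235] dyaw 0.551053438947485
```

```bash
python3 -m handwheel '[0,0,0,0,0,0, 0,0,4.5,0,0,0.05, -5.5,-2.8,4.5,0,0,0.18, -11,-5.5,4.5,0,0,0.35, -16.5,-8.25,4.5,0,0,0.5, -16.5,-8.25,2.8,0,0,0.55, -16.5,-8.25,0.15,0,0,0.55, -16.5,-8.25,0.15,0,0,0.55]' 2.8 50; python3 t.py 3 0.906
```

```text
time: 19.2
eef_pos: [0.4941, 0.0008, 0.1803]
ee_rot: [0.523, 1.513, -0.519]
force: [-0.2, 0.1, 0.4]
gripper_width: 0.0277
t 19.2 p [0.4941 0.0008 0.1803] yaw 0.906 j6 -0.913 F [-0.2239  0.0698  0.3531] M [ 0.0045  0.0057 -0.0012] jt6 -0.029668493662029505 w 0.0277 tilt [-0.0045  0.0041]
to knob 3 cm [0.1399 0.0602] dyaw 0.00022696400004063033
```

```bash
python3 -m handwheel '[0.12,0.03,0.06,0,0,0, 0.12,0.03,0.06,0,0,0, 0.12,0.03,0.06,0,0,0, 0.12,0.03,0.025,0,0,-0.13, 0.12,0.03,-0.01,0,0,-0.26, 0.12,0.03,-0.045,0,0,-0.4, 0.12,0.03,-0.045,0,0,-0.4, 0.12,0.03,-0.045,0,0,-0.4]' 0.5 50;python3 feel.py; python3 - <<'E'
from h import *
for n in("scene","top"):
    c=capture(n); cv2.imwrite(f"pics/{n}5.png",c["pixels"][:,:,::-1]); np.savez(f"pics/{n}5.npz",**c)
    for k in knobs(c,.16): print(np.round(k[:7],4),k[7])
E
python3 t.py 4 1.156
```

```text
time: 20.2
eef_pos: [0.496, 0.0021, 0.1806]
ee_rot: [0.834, 1.412, -0.825]
force: [2.2, 6.3, -4.0]
gripper_width: 0.015
M [ 1.061 -0.388 -0.017] Mz [-0.024 -0.051 -0.013  0.02 ] F [ 2.3  6.5 -4.7]
[5.36700e-01 1.24800e-01 1.95300e-01 1.68130e+00 1.22004e+01 4.46704e+01
 1.77000e+02] (np.float64(292.0), np.float64(245.0))
[ 5.00600e-01 -8.00000e-03  1.95400e-01  2.26300e+00  9.04950e+00
  2.16752e+01  5.60000e+01] (np.float64(206.0), np.float64(262.0))
[6.6010e-01 8.2300e-02 1.9550e-01 1.9304e+00 1.1315e+01 4.3209e+01
 2.4100e+02] (np.float64(314.0), np.float64(317.0))
[ 6.18300e-01 -4.05000e-02  1.95300e-01  2.73000e+00  1.17989e+01
  4.36174e+01  2.71000e+02] (np.float64(223.0), np.float64(335.0))
[6.60900e-01 8.25000e-02 1.97000e-01 1.92890e+00 1.08551e+01 4.36468e+01
 1.19000e+02] (np.float64(329.0), np.float64(74.0))
[  0.5377   0.1246   0.1967   1.6685   9.9889  41.7541 116.    ] (np.float64(307.0), np.float64(138.0))
[4.88900e-01 1.37000e-02 1.96200e-01 2.04450e+00 1.08336e+01 1.70923e+01
 5.30000e+01] (np.float64(367.0), np.float64(165.0))
t 20.5 p [0.496  0.0021 0.1806] yaw 0.506 j6 -0.515 F [ 2.1163  6.2811 -4.9912] M [ 1.0986 -0.4162  0.0099] jt6 0.003080364258494228 w 0.0155 tilt [-0.0015  0.0072]
to knob 4 cm [12.2022 -4.264 ] dyaw 0.6499864198199261
```

```bash
cat > cov.py <<'E'
from h import *
import sys
def cov(c):
    P=pts(c); h=cv2.cvtColor(c["pixels"],cv2.COLOR_RGB2HSV)
    th=-.33; cx,cy=.578,.0418
    x=(P[...,0]-cx)*np.cos(th)+(P[...,1]-cy)*np.sin(th); y=-(P[...,0]-cx)*np.sin(th)+(P[...,1]-cy)*np.cos(th)
    r=np.hypot(x,y)
    m=(h[...,1]<40)&(P[...,2]>.15)&(P[...,2]<.164)&(abs(x)<.074)&(abs(y)<.074)&~((abs(x)>.045)&(abs(y)>.045))&(r>.052)
    A=np.c_[x[m],y[m],np.ones(m.sum())]; z=P[...,2][m]
    w=np.ones(len(z),bool)
    for _ in range(4):
        k=np.linalg.lstsq(A[w],z[w],rcond=None)[0]; e=z-A@k; w=abs(e)<2*e[w].std()
    b=(P[...,2]<.01)&(P[...,2]>-.01)&(abs(P[...,0]-.45)<.3)&(abs(P[...,1]-.1)<.25)
    return k,np.median(P[...,2][b]),w.sum(),e[w].std()
if __name__=="__main__":
    for f in sys.argv[1:]:
        print(f,*cov(dict(np.load(f))))
E
python3 cov.py pics/scene0.npz pics/top0.npz pics/scene5.npz pics/top5.npz
```

```text
pics/scene0.npz [-0.00210631 -0.00125101  0.15695964] -0.00042922510406018244 2980 0.0007716254112223846
pics/top0.npz [-0.00052745 -0.00088128  0.15773565] 1.4506495599420077e-05 2145 0.0012466644271375425
pics/scene5.npz [0.00019461 0.00146562 0.15467536] -0.00048593353289594354 3033 0.0007637985364596714
pics/top5.npz [ 0.00103976 -0.00045255  0.15539796] 9.237086647795323e-06 1586 0.0011788283545476797
```

```bash
python3 -m handwheel '[0,0,0,0,0,0, 0,0,4.5,0,0,0.1, 5,-1.8,4.5,0,0,0.25, 10,-3.5,4.5,0,0,0.4, 12.2,-4.25,4.5,0,0,0.56, 12.2,-4.25,2.6,0,0,0.65, 12.2,-4.25,-0.03,0,0,0.65, 12.2,-4.25,-0.03,0,0,0.65]' 2.8 50; python3 t.py 4 1.159
```

```text
time: 21.5
eef_pos: [0.6177, -0.0405, 0.1798]
ee_rot: [0.328, 1.554, -0.323]
force: [0.2, 0.5, 0.1]
gripper_width: 0.0281
t 21.5 p [ 0.6177 -0.0405  0.1798] yaw 1.156 j6 -1.229 F [0.1888 0.4948 0.0783] M [-0.0533 -0.0133 -0.0151] jt6 -0.031963863875716925 w 0.0281 tilt [-0.0071  0.0046]
to knob 4 cm [ 0.0305 -0.0033] dyaw 0.0028126403315953397
```

```bash
python3 -m handwheel '[0.04,0,0.04,0,-0.006,0, 0.04,0,0.04,0,-0.006,0, 0.04,0,0.04,0,-0.006,0, 0.04,0,0.015,0,-0.006,-0.1, 0.04,0,-0.01,0,-0.006,-0.2, 0.04,0,-0.035,0,-0.006,-0.3, 0.04,0,-0.035,0,-0.006,-0.3, 0.04,0,-0.035,0,-0.006,-0.3]' 0.5 50;python3 feel.py; python3 t.py 2 0.105
```

```text
time: 22.5
eef_pos: [0.6185, -0.0398, 0.1806]
ee_rot: [0.564, 1.498, -0.554]
force: [1.0, 6.6, 1.5]
gripper_width: 0.0148
M [ 1.028 -0.069  0.056] Mz [0.067 0.047 0.049 0.064] F [0.7 6.3 1.8]
t 22.7 p [ 0.6185 -0.0398  0.1806] yaw 0.856 j6 -0.931 F [1.0001 5.8996 1.4815] M [ 1.0136 -0.0389  0.0637] jt6 0.0467820733319968 w 0.0149 tilt [0.0017 0.0066]
to knob 2 cm [-8.1341 16.3967] dyaw -0.7513248360405129
```

```bash
python3 -m handwheel '[0,0,0,0,0,-0.03, 0,0,4.5,0,0,-0.13, -4,8,4.5,0,0,-0.3, -8.15,16.45,4.5,0,0,-0.47, -8.15,16.45,4.5,0,0,-0.64, -8.15,16.45,2.6,0,0,-0.75, -8.15,16.45,-0.06,0,0,-0.75, -8.15,16.45,-0.06,0,0,-0.75]' 2.8 50; python3 t.py 2 0.104
```

```text
time: 23.7
eef_pos: [0.5367, 0.1245, 0.1795]
ee_rot: [1.135, 1.256, -1.126]
force: [0.2, 0.1, -0.3]
gripper_width: 0.0283
t 23.7 p [0.5367 0.1245 0.1795] yaw 0.106 j6 0.117 F [ 0.1806  0.0665 -0.2653] M [ 0.0256  0.0022 -0.0012] jt6 0.0441216432955116 w 0.0283 tilt [0.0047 0.0028]
to knob 2 cm [ 0.0504 -0.0289] dyaw -0.0022579286381014946
```

```bash
python3 -m handwheel '[0.05,0,0.04,0,0.005,0, 0.05,0,0.04,0,0.005,0, 0.05,0,0.04,0,0.005,0, 0.05,0,0.015,0,0.005,-0.1, 0.05,0,-0.01,0,0.005,-0.2, 0.05,0,-0.035,0,0.005,-0.3, 0.05,0,-0.035,0,0.005,-0.3, 0.05,0,-0.035,0,0.005,-0.3]' 0.5 50;python3 feel.py; python3 t.py 1 0.358
```

```text
time: 24.7
eef_pos: [0.5381, 0.1244, 0.18]
ee_rot: [1.352, 1.113, -1.346]
force: [5.4, -0.4, 4.9]
gripper_width: 0.0147
M [-0.122 -0.733  0.086] Mz [0.037 0.096 0.095 0.117] F [ 5.4 -0.7  6.1]
t 24.9 p [0.5381 0.1245 0.18  ] yaw -0.192 j6 0.415 F [ 5.2772 -0.4029  5.3311] M [-0.1253 -0.7527  0.1174] jt6 0.07278363453224301 w 0.0152 tilt [0.0024 0.0021]
to knob 1 cm [12.2148 -4.2256] dyaw 0.5501264504365054
```

```bash
python3 -m handwheel '[0,0,0,0,0,0.03, 0,0,4.5,0,0,0.1, 5,-1.8,4.5,0,0,0.25, 10,-3.5,4.5,0,0,0.4, 12.2,-4.2,4.5,0,0,0.55, 12.2,-4.2,2.6,0,0,0.55, 12.2,-4.2,0.04,0,0,0.55, 12.2,-4.2,0.04,0,0,0.55]' 2.8 50; python3 t.py 1 0.359
```

```text
time: 25.9
eef_pos: [0.6581, 0.0827, 0.1788]
ee_rot: [0.945, 1.36, -0.943]
force: [-0.3, 0.7, -0.0]
gripper_width: 0.0281
t 25.9 p [0.6581 0.0827 0.1788] yaw 0.356 j6 -0.236 F [-0.2956  0.7196 -0.0498] M [-0.0572 -0.0505  0.0274] jt6 0.00973405345575884 w 0.0281 tilt [-0.0018  0.0027]
to knob 1 cm [ 0.2108 -0.0456] dyaw 0.0034232447265296617
```

```bash
python3 -m handwheel '[0.2,-0.03,0.1,0,0,0, 0.2,-0.03,0.1,0,0,0, 0.2,-0.03,0.1,0,0,0, 0.2,-0.03,0.075,0,0,-0.1, 0.2,-0.03,0.05,0,0,-0.2, 0.2,-0.03,0.025,0,0,-0.3, 0.2,-0.03,0.025,0,0,-0.3, 0.2,-0.03,0.025,0,0,-0.3]' 0.5 50;python3 feel.py; python3 t.py 3 0.506
```

```text
time: 26.9
eef_pos: [0.6609, 0.0838, 0.1786]
ee_rot: [1.174, 1.236, -1.165]
force: [9.7, 5.0, -2.6]
gripper_width: 0.0149
M [ 0.699 -1.665  0.007] Mz [ 0.01   0.006 -0.012  0.022] F [ 9.9  4.  -2.6]
t 27.1 p [0.6609 0.0838 0.1786] yaw 0.054 j6 0.065 F [ 9.6621  3.4718 -2.1639] M [ 0.7533 -1.6655  0.0224] jt6 0.02065146923996508 w 0.015 tilt [0.0026 0.0048]
to knob 3 cm [-16.5433  -8.2366] dyaw 0.4520250047728276
```

```bash
python3 -m handwheel '[0,0,0,0,0,0, 0,0,4.5,0,0,0.05, -5.5,-2.8,4.5,0,0,0.18, -11,-5.5,4.5,0,0,0.32, -16.4,-8.2,4.5,0,0,0.45, -16.4,-8.2,2.8,0,0,0.45, -16.4,-8.2,0.15,0,0,0.45, -16.4,-8.2,0.15,0,0,0.45]' 2.8 50; python3 t.py 3 0.506;python3 - <<'E'
from h import *
from cov import cov
for n in("scene",):
    c=capture(n); print(cov(c))
    for k in knobs(c,.16): print(np.round(k[:7],4),k[7])
E
```

```text
time: 28.1
eef_pos: [0.4948, 0.002, 0.1785]
ee_rot: [0.835, 1.412, -0.83]
force: [-0.8, -0.4, 0.7]
gripper_width: 0.0281
t 28.1 p [0.4948 0.002  0.1785] yaw 0.503 j6 -0.51 F [-0.8266 -0.3923  0.6657] M [ 0.0365 -0.0223 -0.0138] jt6 -0.025271940976381302 w 0.0281 tilt [-0.0033  0.0055]
to knob 3 cm [ 0.0701 -0.0588] dyaw 0.003190106123370562
(array([-0.00122272, -0.0011913 ,  0.15427042]), np.float64(-0.0005084531843111972), np.int64(2990), np.float64(0.0007613925138301818))
[5.36700e-01 1.24600e-01 1.94700e-01 1.38650e+00 4.38074e+01 1.24174e+01
 1.80000e+02] (np.float64(291.0), np.float64(243.0))
[ 4.99400e-01 -7.10000e-03  1.95500e-01  2.19950e+00  9.91060e+00
  2.30794e+01  6.50000e+01] (np.float64(207.0), np.float64(261.0))
[6.60100e-01 8.24000e-02 1.94700e-01 1.60670e+00 1.14513e+01 4.40722e+01
 2.47000e+02] (np.float64(314.0), np.float64(317.0))
[ 6.18300e-01 -4.04000e-02  1.94500e-01  2.46100e+00  1.18272e+01
  4.36964e+01  2.71000e+02] (np.float64(223.0), np.float64(336.0))
```

```bash
python3 -m handwheel '[0.07,-0.06,0.1,0,0,0, 0.07,-0.06,0.1,0,0,0, 0.07,-0.06,0.1,0,0,0, 0.07,-0.06,0.075,0,0,-0.1, 0.07,-0.06,0.05,0,0,-0.2, 0.07,-0.06,0.025,0,0,-0.3, 0.07,-0.06,0.025,0,0,-0.3, 0.07,-0.06,0.025,0,0,-0.3]' 0.5 50;python3 feel.py; python3 t.py 4 0.886
```

```text
time: 29.15
eef_pos: [0.496, 0.0023, 0.1795]
ee_rot: [1.064, 1.303, -1.055]
force: [3.0, 3.9, -3.5]
gripper_width: 0.0149
M [ 0.708 -0.583  0.143] Mz [0.118 0.142 0.141 0.173] F [ 4.   3.8 -3.6]
t 29.35 p [0.496  0.0023 0.1795] yaw 0.203 j6 -0.211 F [ 3.7628  3.6743 -3.8873] M [ 0.6919 -0.5736  0.1734] jt6 0.14923667069524527 w 0.0151 tilt [-0.0005  0.0073]
to knob 4 cm [12.1983 -4.2758] dyaw 0.6832409414776663
```

```bash
python3 -m handwheel '[0,0,0,0,0,0, 0,0,4.5,0,0,0.1, 5,-1.8,4.5,0,0,0.25, 10,-3.5,4.5,0,0,0.4, 12.2,-4.3,4.5,0,0,0.56, 12.2,-4.3,2.6,0,0,0.69, 12.2,-4.3,0.04,0,0,0.69, 12.2,-4.3,0.04,0,0,0.69]' 2.8 50; python3 t.py 4 0.89
```

```text
time: 30.35
eef_pos: [0.6174, -0.0407, 0.1789]
ee_rot: [0.534, 1.513, -0.529]
force: [0.7, 0.3, -0.3]
gripper_width: 0.0279
t 30.35 p [ 0.6174 -0.0407  0.1789] yaw 0.892 j6 -0.966 F [ 0.7048  0.2678 -0.319 ] M [0.0473 0.0282 0.0279] jt6 -0.04375513410195708 w 0.0279 tilt [-0.0069  0.0054]
to knob 4 cm [0.0589 0.0217] dyaw -0.002329619158119578
```

```bash
python3 -m handwheel '[0.06,0.02,0.06,0,-0.006,0, 0.06,0.02,0.06,0,-0.006,0, 0.06,0.02,0.06,0,-0.006,0, 0.06,0.02,0.045,0,-0.006,-0.06, 0.06,0.02,0.03,0,-0.006,-0.12, 0.06,0.02,0.015,0,-0.006,-0.18, 0.06,0.02,0.015,0,-0.006,-0.18, 0.06,0.02,0.015,0,-0.006,-0.18]' 0.5 50;python3 feel.py; python3 t.py 2 -0.18
```

```text
time: 31.35
eef_pos: [0.6184, -0.0396, 0.1796]
ee_rot: [0.676, 1.466, -0.665]
force: [3.6, 5.2, -3.1]
gripper_width: 0.0149
M [ 0.803 -0.531  0.16 ] Mz [0.182 0.159 0.151 0.15 ] F [ 3.4  4.8 -2.6]
t 31.55 p [ 0.6184 -0.0396  0.1796] yaw 0.712 j6 -0.787 F [ 3.9903  4.5555 -2.2302] M [ 0.784  -0.5002  0.1502] jt6 0.15166637487709522 w 0.015 tilt [0.0014 0.0072]
to knob 2 cm [-8.1234 16.3779] dyaw -0.8922855131270258
```

```bash
python3 -m handwheel '[0,0,0,0,0,-0.03, 0,0,4.5,0,0,-0.13, -4,8,4.5,0,0,-0.31, -8.15,16.45,4.5,0,0,-0.5, -8.15,16.45,4.5,0,0,-0.68, -8.15,16.45,2.6,0,0,-0.86, -8.15,16.45,0.02,0,0,-0.9, -8.15,16.45,0.02,0,0,-0.9]' 2.8 50; python3 t.py 2 -0.184
```

```text
time: 32.55
eef_pos: [0.536, 0.1248, 0.1791]
ee_rot: [1.35, 1.114, -1.341]
force: [0.3, -0.9, 0.1]
gripper_width: 0.0282
t 32.55 p [0.536  0.1248 0.1791] yaw -0.187 j6 0.412 F [ 0.3395 -0.9298  0.0841] M [-0.0016 -0.0032  0.0066] jt6 0.4792274348437786 w 0.0282 tilt [0.0044 0.0026]
to knob 2 cm [ 0.1214 -0.0637] dyaw 0.003455272436848983
```

```bash
python3 -m handwheel '[0.13,-0.04,0.04,0,0.004,0, 0.13,-0.04,0.04,0,0.004,0, 0.13,-0.04,0.04,0,0.004,0, 0.13,-0.04,0.03,0,0.004,-0.05, 0.13,-0.04,0.015,0,0.004,-0.1, 0.13,-0.04,0.015,0,0.004,-0.1, 0.13,-0.04,0.015,0,0.004,-0.1, 0.13,-0.04,0.015,0,0.004,-0.1]' 0.5 50;python3 feel.py; python3 t.py 1 0.036
```

```text
time: 33.55
eef_pos: [0.538, 0.1243, 0.1803]
ee_rot: [1.42, 1.061, -1.414]
force: [1.8, -1.3, 6.7]
gripper_width: 0.0148
M [-0.179 -0.198  0.092] Mz [0.067 0.08  0.143 0.079] F [ 1.8 -1.   6. ]
t 33.75 p [0.538  0.1243 0.1802] yaw -0.286 j6 0.508 F [ 1.6017 -0.9821  6.097 ] M [-0.1978 -0.1704  0.0788] jt6 0.10873133316636086 w 0.0148 tilt [0.0024 0.0024]
to knob 1 cm [12.2201 -4.2144] dyaw 0.32195806693665063
```

```bash
python3 -m handwheel '[0,0,0,0,0,0, 0,0,4.5,0,0,0.05, 5,-1.8,4.5,0,0,0.15, 10,-3.5,4.5,0,0,0.25, 12.2,-4.25,4.5,0,0,0.32, 12.2,-4.25,2.6,0,0,0.32, 12.2,-4.25,-0.05,0,0,0.32, 12.2,-4.25,-0.05,0,0,0.32]' 2.8 50; python3 t.py 1 0.036
```

```text
time: 34.75
eef_pos: [0.6582, 0.0821, 0.1781]
ee_rot: [1.187, 1.227, -1.184]
force: [0.2, -0.5, -0.4]
gripper_width: 0.0278
t 34.75 p [0.6582 0.0821 0.1781] yaw 0.033 j6 0.086 F [ 0.1777 -0.4607 -0.3888] M [ 0.023  -0.0118 -0.0334] jt6 0.003998613537987694 w 0.0278 tilt [-0.0009  0.0028]
to knob 1 cm [0.2023 0.0084] dyaw 0.002998342113805036
```

Turn k1 by 0.25, then feel.

```bash
python3 -m handwheel '[0.2,0.01,0.1,0,0,0, 0.2,0.01,0.1,0,0,0, 0.2,0.01,0.1,0,0,0, 0.2,0.01,0.08,0,0,-0.08, 0.2,0.01,0.06,0,0,-0.16, 0.2,0.01,0.036,0,0,-0.25, 0.2,0.01,0.036,0,0,-0.25, 0.2,0.01,0.036,0,0,-0.25]' 0.5 50;python3 feel.py; python3 t.py 3 0.23
```

```text
time: 35.75
eef_pos: [0.6609, 0.0825, 0.1782]
ee_rot: [1.371, 1.099, -1.364]
force: [8.3, -1.4, -0.7]
gripper_width: 0.0151
M [-0.203 -1.302  0.121] Mz [0.178 0.132 0.095 0.081] F [ 8.1 -1.6 -0.4]
t 35.95 p [0.6609 0.0825 0.1782] yaw -0.217 j6 0.337 F [ 7.989  -0.7127 -0.7414] M [-0.2486 -1.3153  0.0813] jt6 0.13448885176330805 w 0.0152 tilt [0.0032 0.0028]
to knob 3 cm [-16.5447  -8.1117] dyaw 0.447279215719686
```

```bash
python3 -m handwheel '[0,0,0,0,0,0, 0,0,4.5,0,0,0.05, -5.5,-2.8,4.5,0,0,0.18, -11,-5.5,4.5,0,0,0.32, -16.45,-8.2,4.5,0,0,0.45, -16.45,-8.2,2.8,0,0,0.45, -16.45,-8.2,0.18,0,0,0.45, -16.45,-8.2,0.18,0,0,0.45]' 2.8 50; python3 t.py 3 0.23;python3 - <<'E'
from h import *
from cov import cov
for n in("scene",):
    c=capture(n); print(cov(c)); cv2.imwrite("pics/scene6.png",c["pixels"][:,:,::-1])
    for k in knobs(c,.16): print(np.round(k[:7],4),k[7])
E
```

```text
time: 36.95
eef_pos: [0.4947, 0.0007, 0.1787]
ee_rot: [1.039, 1.314, -1.035]
force: [-0.4, 0.4, 0.5]
gripper_width: 0.028
t 36.95 p [0.4947 0.0007 0.1787] yaw 0.232 j6 -0.239 F [-0.4063  0.3647  0.4893] M [ 0.0208 -0.0041  0.0214] jt6 0.004751142114400864 w 0.028 tilt [-0.0016  0.0041]
to knob 3 cm [0.0849 0.0684] dyaw -0.0022117486680512943
(array([-0.00126945, -0.00150564,  0.15424017]), np.float64(-0.00048359164207611993), np.int64(3004), np.float64(0.0007810675352496753))
[5.37100e-01 1.24700e-01 1.94500e-01 1.32840e+00 4.34538e+01 1.19367e+01
 1.79000e+02] (np.float64(292.0), np.float64(242.0))
[ 4.98300e-01 -1.18000e-02  1.94600e-01  1.92770e+00  1.04586e+01
  1.65614e+01  5.10000e+01] (np.float64(204.0), np.float64(262.0))
[6.59600e-01 8.27000e-02 1.94200e-01 1.41590e+00 4.41429e+01 1.18395e+01
 2.42000e+02] (np.float64(313.0), np.float64(316.0))
[ 6.18400e-01 -4.03000e-02  1.94300e-01  2.33420e+00  1.13410e+01
  4.35824e+01  2.69000e+02] (np.float64(223.0), np.float64(336.0))
```

```bash
python3 -m handwheel '[0.1,0.05,0.1,0,0,0, 0.1,0.05,0.1,0,0,0, 0.1,0.05,0.1,0,0,0, 0.1,0.05,0.1,0,0,-0.02, 0.1,0.05,0.09,0,0,-0.05, 0.1,0.05,0.09,0,0,-0.05, 0.1,0.05,0.09,0,0,-0.05, 0.1,0.05,0.09,0,0,-0.05]' 0.5 50;python3 feel.py; python3 t.py 4 0.763
```

```text
time: 38.0
eef_pos: [0.4963, 0.0013, 0.1806]
ee_rot: [1.077, 1.293, -1.072]
force: [1.2, 1.3, 3.2]
gripper_width: 0.0151
M [ 0.1   -0.071  0.085] Mz [0.12  0.076 0.078 0.067] F [1.  0.2 4.3]
t 38.2 p [0.4962 0.0013 0.1806] yaw 0.182 j6 -0.189 F [1.1065 0.3789 4.9346] M [ 0.1277 -0.0396  0.0666] jt6 0.11121261399239302 w 0.0149 tilt [-0.0006  0.0042]
to knob 4 cm [12.1758 -4.183 ] dyaw 0.5805245250872536
```

```bash
python3 -m handwheel '[0,0,-0.01,0,0,-0.03, 0,0,-0.015,0,0,-0.06, 0,0,-0.015,0,0,-0.06, 0,0,-0.015,0,0,-0.06, 0,0,-0.015,0,0,-0.06, 0,0,-0.015,0,0,-0.06, 0,0,-0.015,0,0,-0.06, 0,0,-0.015,0,0,-0.06]' 0.5 50;python3 feel.py; python3 t.py 2 -0.242
```

```text
time: 39.2
eef_pos: [0.4962, 0.0013, 0.1805]
ee_rot: [1.121, 1.268, -1.116]
force: [-0.4, 1.8, 4.3]
gripper_width: 0.0148
M [0.132 0.059 0.169] Mz [0.209 0.106 0.164 0.195] F [-0.   0.5  5.1]
t 39.4 p [0.4962 0.0013 0.1805] yaw 0.123 j6 -0.129 F [0.2822 0.1621 4.6104] M [0.1245 0.1024 0.1954] jt6 0.18432464450597763 w 0.0145 tilt [-0.0004  0.0043]
to knob 2 cm [ 4.0977 12.2852] dyaw -0.36465045123366024
```

```bash
python3 -m handwheel '[0,0,0,0,0,0, 0,0,4.5,0,0,-0.05, 2,6,4.5,0,0,-0.15, 4.1,12.25,4.5,0,0,-0.26, 4.1,12.25,4.5,0,0,-0.365, 4.1,12.25,2.6,0,0,-0.365, 4.1,12.25,-0.03,0,0,-0.365, 4.1,12.25,-0.03,0,0,-0.365]' 2.8 50; python3 t.py 2 -0.242
```

```text
time: 40.4
eef_pos: [0.5366, 0.1237, 0.1787]
ee_rot: [1.388, 1.088, -1.385]
force: [-0.2, 1.2, 0.4]
gripper_width: 0.0279
t 40.4 p [0.5366 0.1237 0.1787] yaw -0.242 j6 0.461 F [-0.2257  1.177   0.3971] M [0.0015 0.0168 0.0083] jt6 -0.004468905972316861 w 0.0279 tilt [-0.0009  0.0036]
to knob 2 cm [0.0619 0.0502] dyaw 0.000344517539743211
```

```bash
python3 -m handwheel '[0.1,0.05,0.08,0,0,0, 0.1,0.05,0.08,0,0,0, 0.1,0.05,0.08,0,0,0, 0.1,0.05,0.07,0,0,-0.05, 0.1,0.05,0.055,0,0,-0.1, 0.1,0.05,0.055,0,0,-0.1, 0.1,0.05,0.055,0,0,-0.1, 0.1,0.05,0.055,0,0,-0.1]' 0.5 50;python3 feel.py; python3 t.py 4 0.763
```

```text
time: 41.4
eef_pos: [0.5377, 0.1237, 0.1795]
ee_rot: [1.458, 1.031, -1.455]
force: [2.3, -4.8, -1.8]
gripper_width: 0.0148
M [-0.775 -0.373  0.147] Mz [0.144 0.146 0.102 0.196] F [ 2.7 -4.6 -1.4]
t 41.6 p [0.5377 0.1237 0.1795] yaw -0.341 j6 0.561 F [ 2.4422 -4.7345 -1.7544] M [-0.8017 -0.3753  0.1962] jt6 0.12673536781221628 w 0.0148 tilt [-0.0001  0.003 ]
to knob 4 cm [  8.0278 -16.4233] dyaw 1.1038189704092647
```

```bash
python3 -m handwheel '[0,0,0,0,0,0.03, 0,0,4.5,0,0,0.17, 4,-8,4.5,0,0,0.35, 8.05,-16.4,4.5,0,0,0.53, 8.05,-16.4,4.5,0,0,0.71, 8.05,-16.4,3,0,0,0.89, 8.05,-16.4,1.8,0,0,1.07, 8.05,-16.4,0.05,0,0,1.1]' 2.8 50; python3 t.py 4 0.763
```

```text
time: 42.6
eef_pos: [0.6184, -0.0401, 0.1798]
ee_rot: [0.634, 1.479, -0.633]
force: [-0.3, 0.1, -0.5]
gripper_width: 0.0277
t 42.6 p [ 0.6184 -0.0401  0.1798] yaw 0.76 j6 -0.829 F [-0.2651  0.0778 -0.4566] M [ 0.0025 -0.0046  0.0251] jt6 -0.8833874389529228 w 0.0277 tilt [-0.0021  0.0019]
to knob 4 cm [-0.039 -0.039] dyaw 0.002711447028685088
```

```bash
python3 -m handwheel '[-0.02,0,0,0,0,0, -0.02,0,0,0,0,0, -0.02,0,0,0,0,0, -0.02,0,-0.005,0,0,-0.03, -0.02,0,-0.012,0,0,-0.05, -0.02,0,-0.012,0,0,-0.05, -0.02,0,-0.012,0,0,-0.05, -0.02,0,-0.012,0,0,-0.05]' 0.5 50;python3 feel.py; python3 t.py 1 -0.155
```

```text
time: 43.6
eef_pos: [0.6181, -0.0391, 0.1783]
ee_rot: [0.675, 1.467, -0.673]
force: [5.3, 2.0, -12.9]
gripper_width: 0.015
M [ 0.285 -0.85   0.144] Mz [0.121 0.118 0.152 0.185] F [  5.6   2.  -12.2]
t 43.8 p [ 0.6181 -0.0391  0.1783] yaw 0.708 j6 -0.777 F [  5.8331   1.5934 -11.4849] M [ 0.2591 -0.8246  0.1847] jt6 0.16209266614168882 w 0.0154 tilt [-0.0026  0.003 ]
to knob 1 cm [ 4.209  12.1266] dyaw -0.8630393657987858
```

```bash
python3 -m handwheel '[0,0,0,0,0,-0.03, 0,0,4.5,0,0,-0.13, 2,6,4.5,0,0,-0.31, 4.2,12.1,4.5,0,0,-0.5, 4.2,12.1,4.5,0,0,-0.68, 4.2,12.1,2.6,0,0,-0.86, 4.2,12.1,0.1,0,0,-0.86, 4.2,12.1,0.1,0,0,-0.86]' 2.8 50; python3 t.py 1 -0.155
```

```text
time: 44.8
eef_pos: [0.6598, 0.0823, 0.1786]
ee_rot: [1.324, 1.136, -1.32]
force: [0.4, 1.0, 1.0]
gripper_width: 0.028
t 44.8 p [0.6598 0.0823 0.1786] yaw -0.154 j6 0.271 F [0.3861 0.9817 0.9859] M [ 0.0153  0.0175 -0.0233] jt6 0.02385557920206338 w 0.028 tilt [-0.0004  0.0039]
to knob 1 cm [ 0.0433 -0.0075] dyaw -0.0011938282662778132
```

```bash
python3 -m handwheel '[0.05,0,0.05,0,0,0, 0.05,0,0.05,0,0,0, 0.05,0,0.05,0,0,0, 0.05,0,0.04,0,0,-0.04, 0.05,0,0.025,0,0,-0.08, 0.05,0,0.025,0,0,-0.08, 0.05,0,0.025,0,0,-0.08, 0.05,0,0.025,0,0,-0.08]' 0.5 50;python3 feel.py; python3 t.py
```

```text
time: 45.8
eef_pos: [0.6609, 0.0822, 0.1796]
ee_rot: [1.382, 1.092, -1.376]
force: [4.4, -2.0, 2.1]
gripper_width: 0.0151
M [-0.29  -0.733  0.184] Mz [0.215 0.17  0.191 0.161] F [ 4.8 -1.5  1.8]
t 46.0 p [0.6609 0.0822 0.1796] yaw -0.233 j6 0.35 F [ 4.2511 -2.133   2.4515] M [-0.3068 -0.7602  0.1614] jt6 0.18755247350782156 w 0.0151 tilt [0.0016 0.0039]
```

```bash
python3 -m handwheel '[0,0,0,0,0,0, 0,0,0,0,0,0, 0,0,4,0,0,0, 0,0,8,0,0,0, 0,0,12,0,0,0, -6,0,14,0,0,0, -12,5,14,0,0,0, -18,12,14,0,0,0]' 2.8 50; python3 - <<'E'
from h import *
from cov import cov
for n in("scene","top"):
    c=capture(n); print(cov(c)); cv2.imwrite(f"pics/{n}7.png",c["pixels"][:,:,::-1])
    for k in knobs(c,.16): print(np.round(k[:7],4),k[7])
E
python3 t.py
```

```text
time: 47.0
eef_pos: [0.5093, 0.1685, 0.3198]
ee_rot: [1.383, 1.092, -1.377]
force: [-0.2, 1.7, -0.5]
gripper_width: 0.0278
(array([-0.00162859, -0.00087509,  0.15429909]), np.float64(-0.0004220647203806438), np.int64(3038), np.float64(0.000793090213774839))
[5.36300e-01 1.24700e-01 1.94700e-01 1.30530e+00 4.41225e+01 1.24676e+01
 1.73000e+02] (np.float64(292.0), np.float64(242.0))
[4.95400e-01 1.70000e-03 1.94300e-01 1.79490e+00 1.16987e+01 4.45893e+01
 1.73000e+02] (np.float64(211.0), np.float64(257.0))
[6.59800e-01 8.20000e-02 1.94300e-01 1.40580e+00 4.37002e+01 1.15918e+01
 2.44000e+02] (np.float64(313.0), np.float64(316.0))
[ 6.18100e-01 -4.05000e-02  1.94300e-01  2.34310e+00  1.15819e+01
  4.39612e+01  2.67000e+02] (np.float64(223.0), np.float64(336.0))
(array([-0.00084126,  0.00059796,  0.1549283 ]), np.float64(-1.4849664415894637e-05), np.int64(1353), np.float64(0.0012789206551027854))
[ 0.5355  0.1174  0.1956  1.3665 28.3626  9.4254 69.    ] (np.float64(311.0), np.float64(140.0))
[4.95200e-01 4.40000e-03 1.95400e-01 1.81210e+00 1.03950e+01 3.25742e+01
 7.50000e+01] (np.float64(371.0), np.float64(161.0))
t 47.1 p [0.5072 0.1713 0.3196] yaw -0.23 j6 0.547 F [-0.0965  0.6679  0.6463] M [-0.0406  0.0312  0.0034] jt6 0.9435683861374855 w 0.0282 tilt [-0.001   0.0052]
```

View pics/scene7.png

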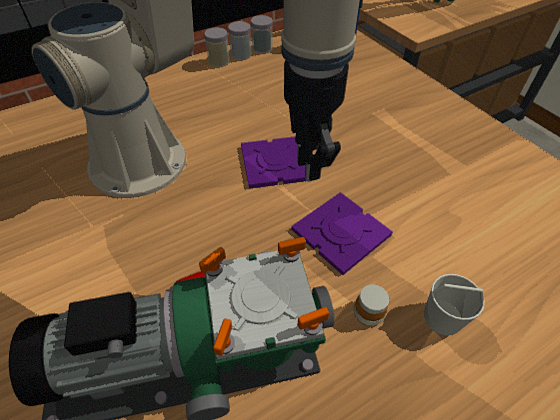

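```bash
python3 -c "
from workcell import sign_off; print(sign_off())"
```

```text
the job is handed in; nothing more can be done
None
```

I tightened all four wing screws crosswise and handed the job in at about 47 s. The cover looks home and level, but two of the screws felt slightly above the snug range.

**Sequence:** I turned each screw about a sixth of a turn, in the order knob4, knob2, knob1, knob3. After that came two smaller crosswise rounds and a last one by feel. In the last round the order slipped: I went knob3, knob2, knob4, knob1, so knob3 was not followed by its diagonal partner.

**Torque while still holding each wing:**

| Screw | Held torque (N m) |
|---|---|
| knob1 | 0.18 |
| knob2 | 0.15 |
| knob3 | 0.17 |
| knob4 | 0.14 |

- **Torque:** all four are well under the 0.25 limit. Knob1 and knob3 read a little over the 0.10–0.15 snug range. Single readings scattered by up to about 0.05.
- **Spring-back:** comparing the held and released angles, the wings sprang back by 0.06–0.10 rad. That is more than the few hundredths expected, so they now press less than the held torques suggest.
- **Cover:** in the camera pictures it is down about 2.7 mm and did not drop further in the last round. Any tilt is within measurement noise. Camera accuracy is about 2 mm, so the absolute height is not confirmed to better than that.
- **Knob heights:** knob2's top measures about 0.4 mm higher than the other three, although its torque felt right.
- **Clearance:** in the last picture the gripper is clear and the jar, basket and driver look undisturbed. The highest wrist force I saw was about 32 N.

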